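# Slide the loaded vial rack home in the corner fence

## Robot

A 7-joint arm with a two-finger parallel gripper is mounted at the origin on a cart in front of the work surface, level with it; the furniture and walls round the work are solid. World frame = base frame: x ahead of the robot, y to its left, z up, the work surface at z = 0. Lengths are in m, angles in rad, forces in N, time in s.
With the tool pointing down it reaches from about 0.425 to 0.975 m from the base axis. Payload 16.7 kg.
Tool frame: the origin (TCP) lies midway between the tips of the shut fingers; the grasp point (between the pads) lies arm.grasp_offset behind it (arm.grasp_offset is the distance from the TCP to the grasp point, in m); z points along the fingers, y is the line along which they close (so a half turn about z gives the same grasp; the last joint's range is limited). The gripper opens to 85 mm and grips with 20 to 120 N. Pads are 22 mm wide; open, the fingers measure 114 mm over their backs; the gripper's body (76 mm by 85 mm) begins 54 mm behind the grasp point. The pads swing forward as they close: fully open they stand 13 mm farther back than shut.
Start: joints at [0.961, 0.426, 0.074, 1.606, -0.034, 1.111, -0.067], TCP at [0.3, -0.605, 0.231] pointing down, gripper open.
Joint ranges: [-2.85, 2.85], [-0.5, 2.14], [-1.23, 1.37], [0.21, 2.46], [-1.02, 4.16], [0.16, 2.05], [-2.73, 2.73]. Speed limits (rad/s): [1.89, 1.89, 2.39, 2.39, 3.01, 3.01, 3.01].

## Interface

Orientations are given as a unit quaternion [w, x, y, z].
In Python, from workcell import arm gives the robot as it stands. The module is installed in compiled form; this text tells all that it offers.
- The arm moves only by the shell command python3 -m handwheel 'ROWS' [OPENING] [FORCE]. ROWS is JSON, a list of rows, each an object with "travel": the shift along the tool's x, y, z each as a share of 4 cm, from -1 to 1, a list of three; "twist": the turn, a rotation vector about the tool's x, y, z each as a share of 5 degrees, from -1 to 1, a list of three. In form: [{"travel": [x, y, z], "twist": [wx, wy, wz]}, ...]. A call has exactly 5 rows; each row shifts and turns the commanded pose from where the row before left it, along the tool's axes as they then stand; what a row does not reach is not made up. A row lasts 1/8 s, in which the tool goes at most 62.5 mm and 10.7 degrees, less where a joint would pass 70% of its speed; a pose out of reach is approached as far as the arm can. A call with a number of a shift or a turn outside -1 to 1 is refused whole. A call with a gripper value outside its range is refused whole. OPENING is the closure in counts, from 0 (fully open) to 255 (shut), set as the call begins (- or left out, the last holds). The fingers move at their own pace and stop on an object; FORCE is the grip in N (left out, the last holds). Time passes only in rows, so rows that do not move let the fingers close, or fill a call up. It gives the time, the measured TCP pose, the force, the opening and the grip force at its end, in the units of the state.
- arm.get_state(): the state, without advancing time (a new reading comes with each control period).
- arm.capture(name): name is "scene" or "top" or "wrist"; returns (picture, depth): 384x512x3 uint8, red, green, blue; 384x512 float32, m along the optical axis (not along the pixel's ray), 0 where there is no reading.
- arm.camera_info(name): a dict with "vfov" (degrees; the focal length in pixels is half the picture's height over the tangent of half this angle, whatever the lens; pixels are square), "cx", "cy" (the principal point, pixels), "rvec" (rotation vector, rad) and "tvec" (3), from world to camera coordinates, as OpenCV has them. Camera axes: x right, y down, z forward; pixel columns grow to the right and rows downward; lengths in m; the calibration is good to about 2 mm. A picture is of the moment at which its call begins: read the wrist's pose just before it. camera_info takes no time and is no camera call; for the wrist camera it gives the pose at the moment of the call.
- arm.finish_job(): hands the job in; it is judged then, once.
The state is a dict: "time": time; "q": joint angles; "joint_vel": joint speeds; "joint_efforts": joint torques, N m; "tcp_pos": TCP position; "tcp_rot": TCP orientation; "wrist_force": force on the tool from outside, world axes, zero at the start; "ft_torque": the same for the moment, N m; "grip_width": finger opening in m; "grip_force": force on a finger pad.
Only numpy, scipy, OpenCV 4.12 (cv2) and the standard library are available. Lean on these libraries where they do the work, as an engineer would, in place of code of your own. Each camera call takes 0.05 s, during which the arm holds its last target. There are 200 camera calls.

## Task

Push the loaded vial rack along the bench with the fingers until it sits home in the corner of the low L-shaped metal fence, one long side flush against the back wall and its end flush against the short side wall. Only push it from outside: do not pinch it, lift it, tip it or reach into it, keep all four vials standing in their places, and leave the lone vial, the reagent bottle, the Petri dish and the marker where they are.

Things in the scene. Friction and masses are not known exactly. Their poses are not given: they have to be found in the camera images.
- fence: Low L-shaped aluminium fence screwed to the bench. Origin: its inner corner, at bench height. Back wall: inner face x = 0, running 260 mm along -y; side wall: inner face y = 0, running 120 mm along -x. Walls 28 mm high, 8 mm thick; a 5 mm high foot outside the L reaches 35 mm from the inner faces. Inside (x < 0, y < 0) is free bench top. -x points towards the robot within 0.15 rad; z up.
- rack: Loose clear rack with four vials, about 0.3 kg. Origin: centre of underside. 74 mm along x, 118 along y, 50 high. End plates (y = +-59) solid; long sides (x = +-37) open but for the floor plate (to 4 mm), a bar at 30 to 38 mm height and the end plates' edges. Starts inside the open L clear of both walls, turned up to 0.35 rad from the fence; +x side faces the back wall, +y end the side wall.
- vial_0: Capped sample vial, 27 mm across, 68 mm high, standing loosely (about 3 mm play) in the rack at x -18, y +35.5 mm of the rack's frame, its cap rising 22 mm above the rack. Origin: centre of its underside.
- vial_1: Capped sample vial, 27 mm across, 68 mm high, standing loosely (about 3 mm play) in the rack at x +18, y +35.5 mm of the rack's frame, its cap rising 22 mm above the rack. Origin: centre of its underside.
- vial_2: Capped sample vial, 27 mm across, 68 mm high, standing loosely (about 3 mm play) in the rack at x +18, y 0 mm of the rack's frame, its cap rising 22 mm above the rack. Origin: centre of its underside.
- vial_4: Capped sample vial, 27 mm across, 68 mm high, standing loosely (about 3 mm play) in the rack at x -18, y -35.5 mm of the rack's frame, its cap rising 22 mm above the rack. Origin: centre of its underside.
- spare_vial: Bystander: capped vial 27 mm across, 68 mm high, standing alone on the bench to the left. Origin: centre of its underside.
- bottle: Bystander: small dropper-tip reagent bottle 30 mm across, 85 mm high, standing on the left. Origin: centre of its underside.
- dish: Bystander: lidded Petri dish 91 mm across, 16 mm high, lying on the right. Origin: centre of its underside.
- pen: Bystander: marker pen 135 mm long (along its y), 18 mm thick, lying at the left near the bench's front edge. Origin: its underside, mid-length.
There are look-alikes about, which are no part of the job. Leave any pink look-alike of the vial_4 alone.

How it is judged:
At the end, for the whole second after the job is handed in: The rack stands flat and at rest inside the L: its long side within 4 mm of the back wall, its end within 4 mm of the side wall, square to the fence within 0.05 rad; the four vials stand upright (within 0.2 rad) in their places in the rack; each bystander is within 15 mm of where it was (x of rack in the frame of fence between -0.041 and -0.033 m and y of rack in the frame of fence between -0.063 and -0.055 m and angle between the y axis of rack and the y axis of fence, either way round below 0.05 rad and height (world z) of rack below 0.004 m and angle between rack's own z axis and vertical below 0.05 rad and linear speed of rack below 0.01 m/s and angle between each of vial_0, vial_1, vial_2, vial_4's own z axis and vertical below 0.2 rad and z of each of vial_0, vial_1, vial_2, vial_4 in the frame of rack below 0.012 m and distance of each of spare_vial, bottle, dish, pen from where it was at the start of the episode below 0.015 m); the robot touches nothing.
It fails at once if the rack is lifted or tipped (height (world z) of rack above 0.008 m or angle between rack's own z axis and vertical above 0.15 rad).
It fails at once if the grasp point between the fingers is inside the rack's outline, below its rim: the rack is pinched or reached into instead of pushed from outside (x of the grasp point in the frame of rack between -0.037 and 0.037 m and y of the grasp point in the frame of rack between -0.059 and 0.059 m and z of the grasp point in the frame of rack below 0.045 m).
It fails at once if a vial is lifted out of its place or falls over (z of any of vial_0, vial_1, vial_2, vial_4 in the frame of rack above 0.02 m or angle between any of vial_0, vial_1, vial_2, vial_4's own z axis and vertical above 0.4 rad).
It fails at once if a bystander (lone vial, reagent bottle, Petri dish, marker) is moved more than 15 mm (distance of any of spare_vial, bottle, dish, pen from where it was at the start of the episode above 0.015 m).
It also fails if it takes over 48 s, if anything falls off the work surface, if the arm or the gripper's body presses on something with over 40 N, if the wrist force passes 120 N, or if a joint passes its speed limit or range.

## Working session

There is one attempt and no reset: what is moved stays moved. The work goes in short steps, Python scripts to look and compute and a shell command to move; the robot and the scene stay as the last step left them, time stands still between calls to the robot, and variables do not carry over. Pictures are saved under pics/ and viewed, at most 10 in all, crops included, and the job is handed in when it is done.

```bash
mkdir -p pics; cat > h.py <<'E'
import numpy as np,cv2
from workcell import arm
def cam(n):
    i=arm.camera_info(n);f=192/np.tan(np.radians(i["vfov"])/2)
    R=cv2.Rodrigues(np.array(i["rvec"],float))[0];t=np.array(i["tvec"],float).ravel()
    return f,i["cx"],i["cy"],R,t
def ray(c,u,v,z):
    f,cx,cy,R,t=c;d=R.T@np.array([(u-cx)/f,(v-cy)/f,1]);o=-R.T@t
    return o+d*(z-o[2])/d[2]
def cloud(c,dep):
    f,cx,cy,R,t=c;v,u=np.mgrid[:384,:512]
    P=np.stack([(u-cx)/f*dep,(v-cy)/f*dep,dep],-1)
    return (P-t)@R
E
python3 - <<'E'
from h import *
s=arm.get_state();print(s["time"],s["tcp_pos"],s["tcp_rot"],s["grip_width"],arm.grasp_offset)
for n in("top","scene"):
    p,d=arm.capture(n);np.savez(n+"0",p=p,d=d);c=cam(n);print(n,c[0],c[1:3],-c[3].T@c[4])
    cv2.imwrite(f"pics/{n}0.png",cv2.resize(p[:,:,::-1],(800,600)))
E
```

```text
0.0 [ 0.29994758 -0.60423405  0.23058842] [-6.22836699e-04  9.73578167e-01  2.28353080e-01 -1.88978705e-04] 0.08539873041376035 0.0187
top 379.84021075043387 (252.62476814328656, 186.70355593805584) [ 0.37582127 -0.03221269  1.18147745]
scene 349.20057433976723 (250.56124947707326, 187.48282739483327) [-0.01861976 -0.58046431  0.50730626]
```

View pics/top0.png

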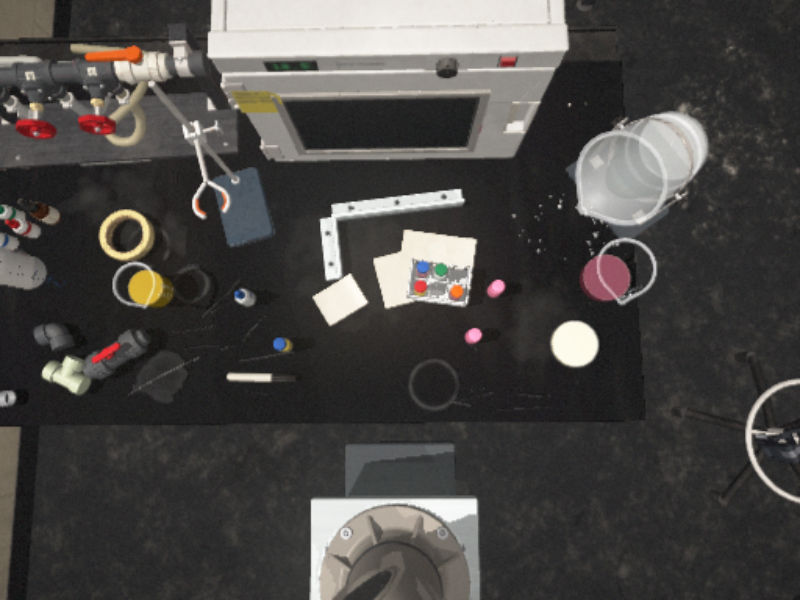

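View pics/scene0.png

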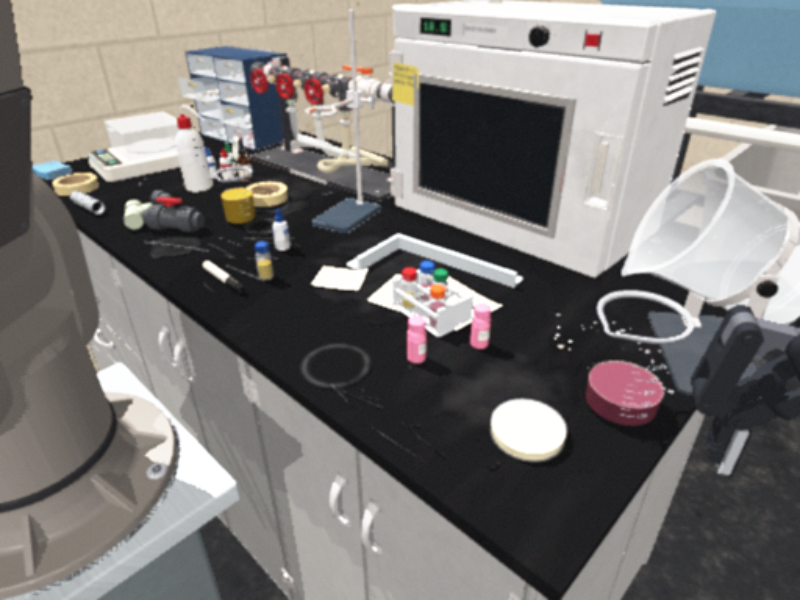

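The top view shows the fence, with its corner near (335,215), and the rack at (440,282). Its caps are red (421,287), blue (423,267), green (441,270) and orange (456,292). Things that could be mistaken for its vials are the pink vials at (497,288) and (473,336) and the lone vial at (283,345). The bottle is at (245,297), the dish at (575,344) and the pen at (260,378). The rack I want is the clear one with the four coloured caps inside the L.

```bash
python3 - <<'E'
from h import *
a=np.load("top0.npz");p,d=a["p"],a["d"];c=cam("top");C=cloud(c,d)
X,Y,Z=C[...,0],C[...,1],C[...,2]
print("bench z",np.median(Z[230:250,200:210]))
w=(d>0)&(Z>0.02)&(Z<0.036)&(X>.4)&(X<.8)&(Y>-.25)&(Y<.2)
n,l,st,ce=cv2.connectedComponentsWithStats(w.astype(np.uint8))
for i in range(1,n):
    if st[i,4]>25: print(i,st[i],ce[i].round(),X[l==i].mean().round(3),Y[l==i].mean().round(3),Z[l==i].mean().round(3))
np.save("C0.npy",C)
# vial caps by colour
hsv=cv2.cvtColor(p,cv2.COLOR_RGB2HSV)
m=((hsv[...,1]>110)&(hsv[...,2]>90)).astype(np.uint8)
n,l,st,ce=cv2.connectedComponentsWithStats(m)
for i in range(1,n):
    if st[i,4]>15 and 140<ce[i][0]<340 and 160<ce[i][1]<260: print("cap",ce[i].round(1),st[i,4],np.median(hsv[l==i],0),ray(c,*ce[i],.068).round(4),np.median(Z[l==i]).round(3))
# z map around rack
cv2.imwrite("pics/crop.png",cv2.resize(p[110:240,190:340,::-1],None,fx=5,fy=4.6,interpolation=cv2.INTER_CUBIC))
E
```

```text
bench z -0.0013049377590376933
1 [212 127  85  50 357] [243. 140.] 0.691 0.02 0.027
cap [270.2 170.5] 43 [109. 162. 207.] [ 0.5846 -0.0624  0.068 ] 0.073
cap [281.9 172.1] 41 [ 73. 155. 158.] [ 0.5793 -0.097   0.068 ] 0.072
cap [268.4 183.8] 67 [  1. 180. 228.] [ 0.5447 -0.0565  0.068 ] 0.072
cap [291.9 186.2] 55 [ 12. 213. 252.] [ 0.5368 -0.1257  0.068 ] 0.073
cap [315.5 186.2] 33 [172. 116. 203.] [ 0.5361 -0.1955  0.068 ] 0.041
cap [151.9 187.9] 17 [109. 166. 141.] [0.5366 0.2904 0.068 ] 0.081
cap [299.4 215.7] 18 [172.  115.  205.5] [ 0.4493 -0.1457  0.068 ] 0.042
cap [180.  220.1] 76 [109. 159. 170.] [0.4401 0.2045 0.068 ] 0.066
```

View pics/crop.png

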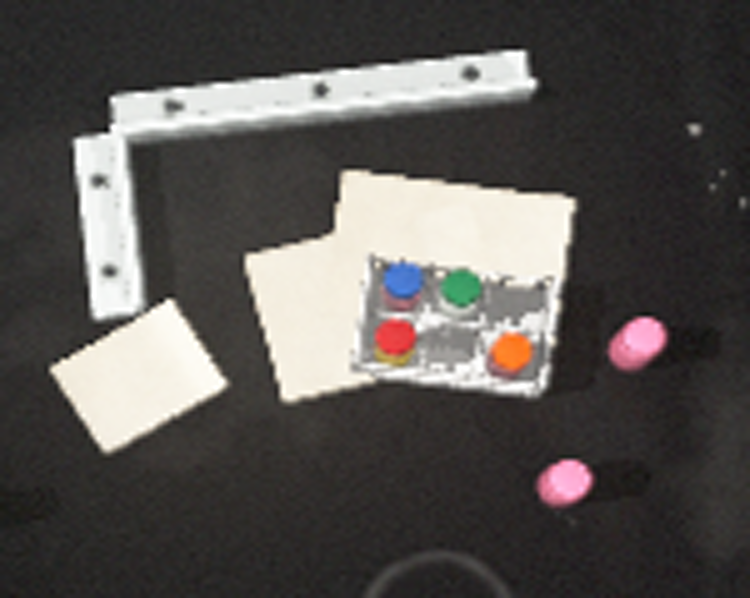

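The crop confirms it: the clear rack carries red, blue, green and orange caps, with the two pink vials outside to its right. Now I'll fit the poses.

```bash
python3 - <<'E'
from h import *
C=np.load("C0.npy");X,Y,Z=C[...,0],C[...,1],C[...,2]
w=(Z>0.022)&(Z<0.036)&(X>.5)&(X<.8)&(Y>-.2)&(Y<.2)
u,v=np.mgrid[:384,:512][1],np.mgrid[:384,:512][0]
P=C[w][:,:2]
# split: back wall vs side wall
side=P[P[:,0]<P[:,0].max()*0+0.655]; 
def fit(Q):
    vx,vy,x,y=cv2.fitLine(Q.astype(np.float32),cv2.DIST_HUBER,0,.01,.01).ravel();return np.array([vx,vy]),np.array([x,y])
sd,sp=fit(side)
back=P[np.abs((P-sp)@np.array([-sd[1],sd[0]]))>.012]
bd,bp=fit(back)
print(len(side),len(back),"side dir",sd,np.arctan2(sd[1],sd[0]),"back",bd,np.arctan2(-bd[0],bd[1]))
for Q,D,p0 in((side,sd,sp),(back,bd,bp)):
    n=np.array([-D[1],D[0]]);print("spread",np.percentile((Q-p0)@n,[2,50,98]).round(4),"len",np.ptp((Q-p0)@D))
by=bd*np.sign(bd[1]); th=np.arctan2(-by[0],by[1])
ex=np.array([np.cos(th),np.sin(th)]);ey=np.array([-ex[1],ex[0]])
off_x=bp@ex-.004; off_y=sp@ey-.004
O=ex*off_x+ey*off_y;print("fence",th,O)
# rack from caps
L=np.array([[-18,35.5],[18,35.5],[18,0],[-18,-35.5]])/1e3
W=np.array([[.5447,-.0565],[.5846,-.0624],[.5793,-.097],[.5368,-.1257]])
A=L-L.mean(0);B=W-W.mean(0);U,S,V=np.linalg.svd(A.T@B);R=(U@V).T
rt=np.arctan2(R[1,0],R[0,0]);rc=W.mean(0)-R@L.mean(0);print("rack",rt,rc,"res",(W-(L@R.T+rc)).round(4).tolist())
r=(Z>.04)&(Z<.056)&(X>.48)&(X<.64)&(Y>-.17)&(Y<-.01)
q=(C[r][:,:2]-rc)@R;print("rim",r.sum(),np.percentile(q,[2,98],axis=0).round(4))
RF=np.array([ex,ey])
print("rack in fence",RF@(rc-O),rt-th)
goal=O-.037*ex-.059*ey;print("goal",goal)
E
```

```text
154 379 side dir [0.25917107 0.96583146] 1.3086325 back [ 0.15153971 -0.9884512 ] -2.989467
spread [-0.0397 -0.0023  0.0356] len 0.32937740135130755
spread [-0.2014 -0.0009  0.0102] len 0.2872553803754792
fence 0.15212579 [0.7034988  0.00857997]
rack -0.1451826138510069 [ 0.56006603 -0.09418163] res [[-0.0027, -0.0], [0.0016, -0.0007], [0.0014, -0.0002], [-0.0003, 0.001]]
rim 145 [[-0.0341 -0.0582]
 [ 0.0373  0.059 ]]
rack in fence [-0.15734874 -0.07983907] -0.2973084045662245
goal [ 0.6758669  -0.05534562]
```

```bash
python3 - <<'E'
from h import *
C=np.load("C0.npy");X,Y,Z=C[...,0],C[...,1],C[...,2]
w=(Z>0.02)&(Z<0.036)&(X>.4)&(X<.8)&(Y>-.25)&(Y<.2)
n,l,st,ce=cv2.connectedComponentsWithStats(w.astype(np.uint8))
i=[i for i in range(1,n) if st[i,4]>300][0];P=C[l==i][:,:2];z=C[l==i][:,2]
th=.11
for k in range(8):
    ex=np.array([np.cos(th),np.sin(th)]);ey=np.array([-ex[1],ex[0]])
    a=P@ex;b=P@ey
    if k==0: bx=np.percentile(a,75);sy=np.percentile(b,97)-.004
    Bm=(abs(a-bx)<.014)&(b<sy-.02);Sm=(abs(b-sy)<.014)&(a<bx-.02)
    bx=np.median(a[Bm]);sy=np.median(b[Sm])
    th-=np.polyfit(b[Bm],a[Bm],1)[0]
    s2=np.polyfit(a[Sm],b[Sm],1)[0]
print("th",th,"side skew",s2,Bm.sum(),Sm.sum(),"back pct",np.percentile(a[Bm]-bx,[3,97]),"z",z[Bm].mean(),"side",np.percentile(b[Sm]-sy,[3,97]),np.ptp(b[Bm]),np.ptp(a[Sm]))
O=ex*(bx-.004)+ey*(sy-.004);print("fence",O)
rc=np.array([.56007,-.09418]);rt=-.145
print("rack in fence",ex@(rc-O),ey@(rc-O),rt-th);print("goal",O-.037*ex-.059*ey)
c=cam("top")
def pix(p):
    f,cx,cy,R,t=c;q=R@np.array(p)+t;return q[:2]/q[2]*f+[cx,cy]
print("corner pix",pix([*O,.028]))
E
```

```text
th 0.1111852697725055 side skew -0.0003473597985057882 232 90 back pct [-0.00371788  0.00471669] z 0.027011328137892487 side [-0.00355575  0.00405745] 0.23992651418063687 0.10135244482580819
fence [0.69531453 0.10969331]
rack in fence -0.15703047141319215 -0.18760821651138018 -0.2561852697725055
goal [0.66508942 0.04695224]
corner pix [214.36224898 138.82308891]
```

```bash
cat >> h.py <<'E'
from scipy.spatial.transform import Rotation as Ro
TH=.1112;O=np.array([.6953,.1097]);EX=np.array([np.cos(TH),np.sin(TH)]);EY=np.array([-EX[1],EX[0]])
def to(fx,fy,z,head=None):
    "print tool-axes rows (40mm shares) to fence-frame target, and heading"
    s=arm.get_state();q=s["tcp_rot"];R=Ro.from_quat([*q[1:],q[0]]).as_matrix();p=np.array(s["tcp_pos"])
    d=np.array([*(O+fx*EX+fy*EY),z])-p
    print("t",round(s["time"],2),"fence",(EX@(p[:2]-O)).round(4),(EY@(p[:2]-O)).round(4),"z",p[2].round(4),"head-TH",(np.arctan2(R[1,0],R[0,0])-TH).round(4),"tilt",R[:2,2].round(3),"shares",(R.T@d/.04).round(2),"w",round(s["grip_width"],4),"F",np.round(s["wrist_force"],1))
E
python3 -m handwheel '[{"travel":[0,0,0],"twist":[0,0,1]},{"travel":[0,0,0],"twist":[0,0,1]},{"travel":[0,0,0],"twist":[0,0,1]},{"travel":[0,0,0],"twist":[0,0,1]},{"travel":[0,0,0],"twist":[0,0,0]}]' 120
python3 -c "
from h import *
to(-.229,-.19,.23)"
```

```text
time: 0.72
tcp_pos: [0.3001, -0.6043, 0.2309]
tcp_rot: [-0.0, 0.998, 0.056, -0.0]
wrist_force: [0.1, 0.7, -0.0]
grip_width: 0.0453
grip_force: 0.0
t 0.72 fence -0.472 -0.6658 z 0.2309 head-TH 0.0011 tilt [-0.     0.001] shares [  6.09 -11.89   0.03] w 0.0453 F [ 0.1  0.7 -0. ]
```

```bash
python3 -m handwheel '[{"travel":[0.5,-1,0],"twist":[0,0,0]},{"travel":[0.5,-1,0],"twist":[0,0,0]},{"travel":[0.5,-1,0],"twist":[0,0,0]},{"travel":[0.5,-1,0],"twist":[0,0,0]},{"travel":[0.5,-1,0],"twist":[0,0,0]}]' >/dev/null
python3 -m handwheel '[{"travel":[0.5,-1,0],"twist":[0,0,0]},{"travel":[0.5,-1,0],"twist":[0,0,0]},{"travel":[0.5,-1,0],"twist":[0,0,0]},{"travel":[0.5,-1,0],"twist":[0,0,0]},{"travel":[0.5,-1,0],"twist":[0,0,0]}]'
python3 -c "
from h import *
to(-.229,-.19,.13)"
```

```text
time: 1.98
tcp_pos: [0.4546, -0.1834, 0.2314]
tcp_rot: [0.0, 0.998, 0.057, 0.0]
wrist_force: [1.3, 0.1, -0.5]
grip_width: 0.045
grip_force: 0.0
t 1.98 fence -0.2718 -0.2646 z 0.2314 head-TH 0.003 tilt [ 0. -0.] shares [ 1.07 -1.86  2.54] w 0.045 F [ 1.3  0.1 -0.5]
```

```bash
python3 -m handwheel '[{"travel":[0.5,-0.9,0],"twist":[0,0,0]},{"travel":[0.55,-0.9,0.2],"twist":[0,0,0]},{"travel":[0,0,0.8],"twist":[0,0,0]},{"travel":[0,0,0.8],"twist":[0,0,0]},{"travel":[0,0,0.7],"twist":[0,0,0]}]'
python3 - <<'E'
from h import *
to(-.229,-.19,.016)
p,d=arm.capture("wrist");np.savez("w1",p=p,d=d)
q,d=arm.capture("top")
cv2.imwrite("pics/w1.png",np.hstack([cv2.resize(p[:,:,::-1],(400,300)),cv2.resize(q[90:240,150:350,::-1],(400,300))]))
E
```

```text
time: 2.6
tcp_pos: [0.4878, -0.1084, 0.1303]
tcp_rot: [-0.0, 0.998, 0.057, -0.0]
wrist_force: [0.1, -0.1, -0.9]
grip_width: 0.045
grip_force: 0.0
t 2.6 fence -0.2304 -0.1937 z 0.1303 head-TH 0.0033 tilt [-0.  0.] shares [ 0.04 -0.09  2.86] w 0.045 F [ 0.1 -0.1 -0.9]
```

View pics/w1.png

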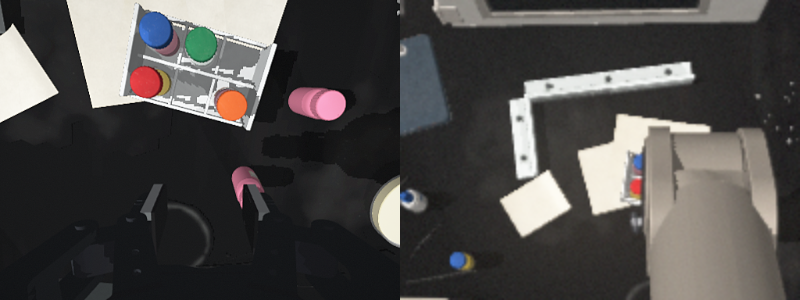

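The wrist view (left half) has the rack at (195,70), with the near pink vial at (245,185) just by the right finger at (255,215). I'll check that clearance in metres before going down.

```bash
python3 - <<'E'
from h import *
a=np.load("w1.npz");p,d=a["p"],a["d"];C=cloud(cam("wrist"),d)
F=np.stack([(C[...,:2]-O)@EX,(C[...,:2]-O)@EY,C[...,2]],-1)
h=cv2.cvtColor(p,cv2.COLOR_RGB2HSV)
m=((h[...,0]>165)&(h[...,1]>70)&(h[...,2]>120)&(d>0)).astype(np.uint8)
n,l,st,ce=cv2.connectedComponentsWithStats(m)
for i in range(1,n):
    if st[i,4]>150: print(ce[i].round(),st[i,4],np.percentile(F[l==i],[2,50,98],axis=0).round(3).tolist())
r=(F[...,2]>.025)&(F[...,2]<.055)&(abs(F[...,0]+.157)<.075)&(abs(F[...,1]+.188)<.075)&(d>0)&(m==0)
P=F[r]
for y in np.arange(-.25,-.12,.02):
    k=abs(P[:,1]-y)<.005
    if k.sum()>3: print("near edge y",y.round(3),np.percentile(P[k,0],[2,98]).round(4))
E
```

```text
[218.  58.] 244 [[-0.142, -0.17, 0.034], [-0.137, -0.166, 0.049], [-0.127, -0.155, 0.054]]
[185. 105.] 1222 [[-0.176, -0.158, 0.068], [-0.166, -0.147, 0.07], [-0.155, -0.137, 0.071]]
[406. 132.] 2437 [[-0.194, -0.303, 0.002], [-0.182, -0.286, 0.062], [-0.171, -0.28, 0.067]]
[309. 234.] 681 [[-0.271, -0.243, 0.005], [-0.259, -0.227, 0.041], [-0.222, -0.22, 0.134]]
near edge y -0.25 [-0.1552 -0.1344]
near edge y -0.23 [-0.2047 -0.1296]
near edge y -0.21 [-0.2001 -0.1243]
near edge y -0.19 [-0.195  -0.1187]
near edge y -0.17 [-0.1888 -0.1138]
near edge y -0.15 [-0.1846 -0.1078]
near edge y -0.13 [-0.1784 -0.1224]
```

```bash
python3 -m handwheel '[{"travel":[0.2,-0.2,0],"twist":[0,0,0]},{"travel":[0,0,0.7],"twist":[0,0,0]},{"travel":[0,0,0.7],"twist":[0,0,0]},{"travel":[0,0,0.7],"twist":[0,0,0]},{"travel":[0,0,0.74],"twist":[0,0,0]}]'
python3 -m handwheel '[{"travel":[0,0,0],"twist":[0,0,0]},{"travel":[0.1,0,0],"twist":[0,0,0]},{"travel":[0.1,0,0],"twist":[0,0,0]},{"travel":[0.1,0,0],"twist":[0,0,0]},{"travel":[0.1,0,0],"twist":[0,0,0]}]'
python3 - <<'E'
from h import *
to(-.074-.011,-.185,.016)
E
```

```text
time: 3.32
tcp_pos: [0.497, -0.0992, 0.0185]
tcp_rot: [0.0, 0.998, 0.056, 0.002]
wrist_force: [0.1, -0.5, -0.4]
grip_width: 0.0456
grip_force: 0.0
time: 3.95
tcp_pos: [0.5111, -0.0981, 0.0181]
tcp_rot: [0.0, 0.998, 0.056, -0.0]
wrist_force: [-3.3, -1.2, 2.3]
grip_width: 0.0452
grip_force: 1.2
t 3.95 fence -0.2061 -0.186 z 0.0181 head-TH 0.0002 tilt [-0. -0.] shares [ 3.03 -0.03  0.05] w 0.0452 F [-3.3 -1.2  2.3]
```

```bash
for k in 1; do python3 -m handwheel '[{"travel":[0.15,0,0],"twist":[0,0,0]},{"travel":[0.2,0,0],"twist":[0,0,0]},{"travel":[0.2,0,0],"twist":[0,0,0]},{"travel":[0.2,0,0],"twist":[0,0,0]},{"travel":[0.2,0,0],"twist":[0,0,0]}]'; done
python3 - <<'E'
from h import *
to(-.085,-.185,.018)
p,d=arm.capture("wrist");np.savez("w2",p=p,d=d)
cv2.imwrite("pics/w2.png",p[:,:,::-1])
E
```

```text
time: 4.58
tcp_pos: [0.5493, -0.0936, 0.0177]
tcp_rot: [-0.0, 0.998, 0.056, -0.0]
wrist_force: [-2.5, -0.7, 1.4]
grip_width: 0.0454
grip_force: 1.4
t 4.58 fence -0.1677 -0.1858 z 0.0177 head-TH 0.0006 tilt [-0.  0.] shares [ 2.07 -0.02 -0.01] w 0.0454 F [-2.5 -0.7  1.4]
```

View pics/w2.png

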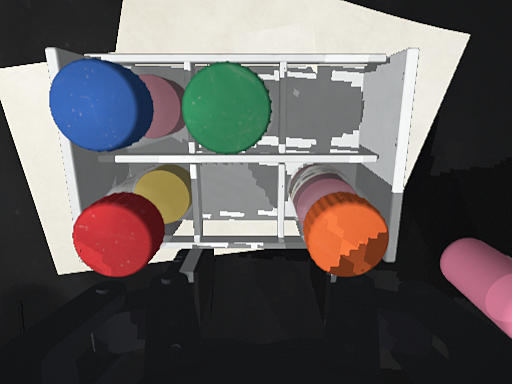

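The rack now sits flush and square against both fingers, at columns 190 and 330. All four caps are in place, so I'll push on towards the back wall.

```bash
python3 -m handwheel '[{"travel":[0.2,0,0],"twist":[0,0,0]},{"travel":[0.2,0,0],"twist":[0,0,0]},{"travel":[0.2,0,0],"twist":[0,0,0]},{"travel":[0.2,0,0],"twist":[0,0,0]},{"travel":[0.2,0,0],"twist":[0,0,0]}]'
python3 -m handwheel '[{"travel":[0.2,0,0],"twist":[0,0,0]},{"travel":[0.2,0,0],"twist":[0,0,0]},{"travel":[0.2,0,0],"twist":[0,0,0]},{"travel":[0.1,0,0],"twist":[0,0,0]},{"travel":[0.1,0,0],"twist":[0,0,0]}]'
python3 - <<'E'
from h import *
to(-.085,-.185,.018)
E
```

```text
time: 5.25
tcp_pos: [0.589, -0.0892, 0.0177]
tcp_rot: [-0.0, 0.998, 0.056, -0.0]
wrist_force: [-0.7, -0.7, 0.1]
grip_width: 0.0455
grip_force: 0.7
time: 5.88
tcp_pos: [0.6203, -0.0857, 0.0177]
tcp_rot: [-0.0, 0.998, 0.056, -0.0]
wrist_force: [-3.1, -0.5, 1.4]
grip_width: 0.0451
grip_force: 1.4
t 5.88 fence -0.0962 -0.1858 z 0.0177 head-TH 0.0004 tilt [-0.  0.] shares [ 0.28 -0.02 -0.01] w 0.0451 F [-3.1 -0.5  1.4]
```

Next a slow creep until the force shows the rack is touching the wall.

```bash
python3 -m handwheel '[{"travel":[0.08,0,0],"twist":[0,0,0]},{"travel":[0.08,0,0],"twist":[0,0,0]},{"travel":[0.06,0,0],"twist":[0,0,0]},{"travel":[0.05,0,0],"twist":[0,0,0]},{"travel":[0,0,0],"twist":[0,0,0]}]'
python3 - <<'E'
from h import *
to(-.085,-.185,.018)
E
```

```text
time: 6.5
tcp_pos: [0.6313, -0.0844, 0.0178]
tcp_rot: [-0.0, 0.998, 0.056, 0.0]
wrist_force: [-0.3, -1.3, -0.4]
grip_width: 0.0448
grip_force: 0.2
t 6.5 fence -0.0851 -0.1858 z 0.0178 head-TH 0.0005 tilt [0. 0.] shares [ 0.   -0.02 -0.01] w 0.0448 F [-0.3 -1.3 -0.4]
```

```bash
python3 -m handwheel '[{"travel":[0.05,0,0],"twist":[0,0,0]},{"travel":[0.05,0,0],"twist":[0,0,0]},{"travel":[0.05,0,0],"twist":[0,0,0]},{"travel":[0,0,0],"twist":[0,0,0]},{"travel":[0,0,0],"twist":[0,0,0]}]'
python3 - <<'E'
from h import *
to(-.085,-.185,.018)
p,d=arm.capture("wrist");cv2.imwrite("pics/w3.png",p[:,:,::-1]);np.savez("w3",p=p,d=d)
E
```

```text
time: 7.12
tcp_pos: [0.6347, -0.084, 0.0174]
tcp_rot: [-0.0, 0.998, 0.056, -0.002]
wrist_force: [-17.5, -0.4, 11.2]
grip_width: 0.0452
grip_force: 8.1
t 7.12 fence -0.0817 -0.1858 z 0.0174 head-TH 0.0001 tilt [-0.004 -0.   ] shares [-0.08 -0.02 -0.01] w 0.0452 F [-17.5  -0.4  11.2]
```

View pics/w3.png

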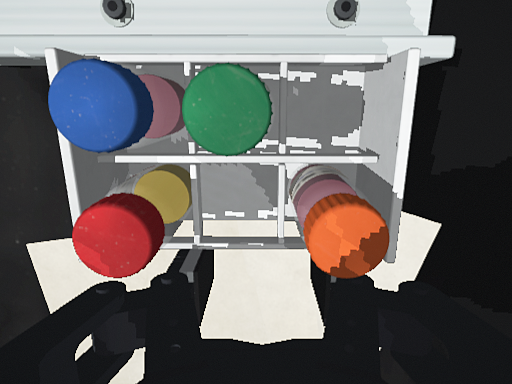

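The rack is flush on the back wall (row ~60) with all the vials seated. I'll back off, rise, shut the fingers and go round to the -y end, turning the tool 90°.

```bash
python3 - <<'E'
from h import *
a=np.load("w3.npz");C=cloud(cam("wrist"),a["d"]);F=np.stack([(C[...,:2]-O)@EX,(C[...,:2]-O)@EY,C[...,2]],-1)
r=(F[...,2]>.043)&(F[...,2]<.055)&(F[...,0]>-.08)&(F[...,0]<.01)&(a["d"]>0)
print("rack rim extent",np.percentile(F[r],[1,99],axis=0).round(4)); print(arm.get_state()["q"])
E
python3 -m handwheel '[{"travel":[-0.4,0,0],"twist":[0,0,0]},{"travel":[-0.4,0,0],"twist":[0,0,0]},{"travel":[0,0,-1],"twist":[0,0,0]},{"travel":[0,0,-1],"twist":[0,0,0]},{"travel":[0,0,-0.8],"twist":[0,0,-1]}]' 255
python3 -m handwheel '[{"travel":[0,0.7,0],"twist":[0,0,-1]},{"travel":[0,0.7,0],"twist":[0,0,-1]},{"travel":[0,0.7,0],"twist":[0,0,-1]},{"travel":[0,0.7,0],"twist":[0,0,-1]},{"travel":[0,0,0],"twist":[0,0,-1]}]'
python3 -m handwheel '[{"travel":[0,0,0],"twist":[0,0,-1]},{"travel":[0,0,0],"twist":[0,0,-1]},{"travel":[0,0,0],"twist":[0,0,-1]},{"travel":[0,0,0],"twist":[0,0,-1]},{"travel":[0,0,0],"twist":[0,0,-1]}]'
python3 -m handwheel '[{"travel":[0,0,0],"twist":[0,0,-1]},{"travel":[0,0,0],"twist":[0,0,-1]},{"travel":[0,0,0],"twist":[0,0,-1]},{"travel":[0,0,0],"twist":[0,0,-1]},{"travel":[0,0,0],"twist":[0,0,-1]}]'
python3 -m handwheel '[{"travel":[0,0,0],"twist":[0,0,-1]},{"travel":[0,0,0],"twist":[0,0,-1]},{"travel":[0,0,0],"twist":[0,0,0]},{"travel":[0,0,0],"twist":[0,0,0]},{"travel":[0,0,0],"twist":[0,0,0]}]'
python3 - <<'E'
from h import *
to(-.043,-.275,.016);print(arm.get_state()["q"])
E
```

```text
rack rim extent [[-0.0767 -0.2346  0.0432]
 [ 0.0012 -0.1175  0.0549]]
[ 0.13276882  0.62227429 -0.13612858  1.81889125  0.12168293  0.71284134
 -1.53021502]
time: 7.8
tcp_pos: [0.6049, -0.0875, 0.1315]
tcp_rot: [0.0, 0.995, 0.1, 0.001]
wrist_force: [0.2, -0.1, 0.5]
grip_width: -0.0
grip_force: 0.0
time: 8.43
tcp_pos: [0.641, -0.1955, 0.1295]
tcp_rot: [0.001, 0.95, 0.312, 0.0]
wrist_force: [0.4, 0.2, 0.0]
grip_width: -0.0001
grip_force: 0.0
time: 9.05
tcp_pos: [0.6407, -0.1929, 0.1297]
tcp_rot: [0.0, 0.859, 0.512, 0.0]
wrist_force: [-0.3, -0.3, -0.1]
grip_width: -0.0002
grip_force: 0.0
time: 9.68
tcp_pos: [0.6407, -0.1929, 0.1297]
tcp_rot: [0.0, 0.728, 0.686, 0.0]
wrist_force: [-0.2, -0.4, 0.1]
grip_width: -0.0003
grip_force: 0.0
time: 10.3
tcp_pos: [0.6412, -0.1928, 0.1298]
tcp_rot: [0.0, 0.667, 0.745, -0.0]
wrist_force: [-0.1, 0.1, 0.3]
grip_width: -0.0001
grip_force: 0.0
t 10.3 fence -0.0873 -0.2946 z 0.1298 head-TH 1.5702 tilt [ 0. -0.] shares [0.49 1.11 2.84] w -0.0001 F [-0.1  0.1  0.3]
[ 0.54489455  0.55878029 -0.48246481  1.6800107   0.30138542  0.9772053
  0.06542554]
```

```bash
python3 -m handwheel '[{"travel":[0.4,1,0],"twist":[0,0,0]},{"travel":[0,0.1,0.7],"twist":[0,0,0]},{"travel":[0,0,0.7],"twist":[0,0,0]},{"travel":[0,0,0.7],"twist":[0,0,0]},{"travel":[0,0,0.74],"twist":[0,0,0]}]'
python3 -m handwheel '[{"travel":[0,0,0],"twist":[0,0,0]},{"travel":[0.15,0,0],"twist":[0,0,0]},{"travel":[0.15,0,0],"twist":[0,0,0]},{"travel":[0.15,0,0],"twist":[0,0,0]},{"travel":[0.15,0,0],"twist":[0,0,0]}]'
python3 - <<'E'
from h import *
to(-.043,-.129,.018)
E
```

```text
time: 10.92
tcp_pos: [0.6833, -0.1719, 0.0153]
tcp_rot: [0.0, 0.667, 0.745, 0.0]
wrist_force: [0.3, 0.1, -0.5]
grip_width: -0.0001
grip_force: 0.0
time: 11.55
tcp_pos: [0.6807, -0.1477, 0.0167]
tcp_rot: [0.0, 0.666, 0.746, 0.0]
wrist_force: [0.2, 0.5, 0.4]
grip_width: 0.0002
grip_force: 0.0
t 11.55 fence -0.0431 -0.2541 z 0.0167 head-TH 1.5714 tilt [ 0.001 -0.   ] shares [ 3.13  0.   -0.03] w 0.0002 F [0.2 0.5 0.4]
```

```bash
python3 -m handwheel '[{"travel":[0.15,0,0],"twist":[0,0,0]},{"travel":[0.15,0,0],"twist":[0,0,0]},{"travel":[0.2,0,0],"twist":[0,0,0]},{"travel":[0.2,0,0],"twist":[0,0,0]},{"travel":[0.2,0,0],"twist":[0,0,0]}]'
python3 -m handwheel '[{"travel":[0.2,0,0],"twist":[0,0,0]},{"travel":[0.2,0,0],"twist":[0,0,0]},{"travel":[0.2,0,0],"twist":[0,0,0]},{"travel":[0.2,0,0],"twist":[0,0,0]},{"travel":[0.2,0,0],"twist":[0,0,0]}]'
python3 - <<'E'
from h import *
to(-.043,-.129,.018)
p,d=arm.capture("wrist");cv2.imwrite("pics/w4.png",p[:,:,::-1])
E
```

```text
time: 12.18
tcp_pos: [0.6765, -0.112, 0.0162]
tcp_rot: [0.0, 0.667, 0.745, 0.0]
wrist_force: [0.2, -4.3, 3.0]
grip_width: 0.0003
grip_force: 1.9
time: 12.8
tcp_pos: [0.672, -0.0721, 0.0162]
tcp_rot: [0.0, 0.667, 0.745, 0.0]
wrist_force: [0.4, -4.1, 3.8]
grip_width: -0.0001
grip_force: 2.1
t 12.8 fence -0.0433 -0.1781 z 0.0162 head-TH 1.5712 tilt [0. 0.] shares [ 1.23  0.01 -0.05] w -0.0001 F [ 0.4 -4.1  3.8]
```

View pics/w4.png

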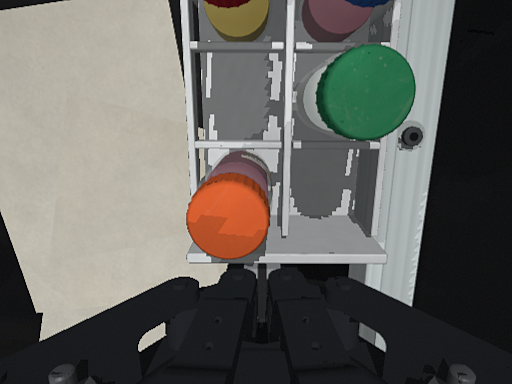

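The rack is sliding along the wall, pushed on its end plate (row 255), with the vials in place. Now the last 49 mm.

```bash
python3 -m handwheel '[{"travel":[0.2,0,0],"twist":[0,0,0]},{"travel":[0.2,0,0],"twist":[0,0,0]},{"travel":[0.2,0,0],"twist":[0,0,0]},{"travel":[0.2,0,0],"twist":[0,0,0]},{"travel":[0.15,0,0],"twist":[0,0,0]}]'
python3 -m handwheel '[{"travel":[0.08,0,0],"twist":[0,0,0]},{"travel":[0.06,0,0],"twist":[0,0,0]},{"travel":[0.05,0,0],"twist":[0,0,0]},{"travel":[0.05,0,0],"twist":[0,0,0]},{"travel":[0,0,0],"twist":[0,0,0]}]'
python3 - <<'E'
from h import *
to(-.043,-.129,.018)
E
```

```text
time: 13.48
tcp_pos: [0.6677, -0.0341, 0.0161]
tcp_rot: [-0.0, 0.666, 0.746, 0.0]
wrist_force: [0.8, -2.6, 1.2]
grip_width: 0.0001
grip_force: 1.5
time: 14.1
tcp_pos: [0.6667, -0.0249, 0.0161]
tcp_rot: [-0.0, 0.666, 0.746, 0.0]
wrist_force: [-0.3, -1.3, -0.1]
grip_width: 0.0002
grip_force: 0.1
t 14.1 fence -0.0434 -0.1306 z 0.0161 head-TH 1.5715 tilt [-0.  0.] shares [ 0.04  0.01 -0.05] w 0.0002 F [-0.3 -1.3 -0.1]
```

```bash
python3 -m handwheel '[{"travel":[0.05,0,0],"twist":[0,0,0]},{"travel":[0.05,0,0],"twist":[0,0,0]},{"travel":[0.04,0,0],"twist":[0,0,0]},{"travel":[0,0,0],"twist":[0,0,0]},{"travel":[0,0,0],"twist":[0,0,0]}]'
python3 - <<'E'
from h import *
to(-.043,-.129,.018)
E
```

```text
time: 14.72
tcp_pos: [0.6666, -0.0214, 0.0162]
tcp_rot: [0.001, 0.667, 0.745, -0.0]
wrist_force: [2.9, -8.5, 0.2]
grip_width: -0.0001
grip_force: 4.4
t 14.72 fence -0.0431 -0.1271 z 0.0162 head-TH 1.57 tilt [ 0.001 -0.001] shares [-0.05  0.   -0.04] w -0.0001 F [ 2.9 -8.5  0.2]
```

The rack has touched the side wall. One more small press, then back off, rise and look.

```bash
python3 -m handwheel '[{"travel":[0.05,0,0],"twist":[0,0,0]},{"travel":[0,0,0],"twist":[0,0,0]},{"travel":[-0.3,0,0],"twist":[0,0,0]},{"travel":[-0.6,0,0],"twist":[0,0,0]},{"travel":[0,0,-1],"twist":[0,0,0]}]'
python3 -m handwheel '[{"travel":[0,0,-1],"twist":[0,0,0]},{"travel":[0,0,-1],"twist":[0,0,0]},{"travel":[0,0,-1],"twist":[0,0,0]},{"travel":[0,-0.8,-0.6],"twist":[0,0,0]},{"travel":[0,-0.4,0],"twist":[0,0,0]}]'
python3 - <<'E'
from h import *
to(-.1,-.06,.13)
p,d=arm.capture("wrist");C=cloud(cam("wrist"),d);cv2.imwrite("pics/w5.png",p[:,:,::-1]);np.savez("w5",p=p,d=d)
F=np.stack([(C[...,:2]-O)@EX,(C[...,:2]-O)@EY,C[...,2]],-1);np.save("F5",F)
r=(F[...,2]>.043)&(F[...,2]<.055)&(F[...,0]>-.1)&(F[...,0]<.01)&(d>0)
print("rim",np.percentile(F[r],[1,99],axis=0).round(4))
E
```

```text
time: 15.35
tcp_pos: [0.668, -0.0558, 0.0537]
tcp_rot: [-0.002, 0.667, 0.745, -0.002]
wrist_force: [-0.1, 0.5, 0.3]
grip_width: 0.0
grip_force: 0.0
time: 15.98
tcp_pos: [0.622, -0.0588, 0.2019]
tcp_rot: [0.001, 0.666, 0.746, 0.001]
wrist_force: [0.1, -0.6, 0.1]
grip_width: -0.0
grip_force: 0.0
t 15.97 fence -0.0916 -0.1593 z 0.2019 head-TH 1.5714 tilt [ 0.003 -0.   ] shares [ 2.48 -0.21  1.8 ] w -0.0 F [ 0.1 -0.6  0.1]
rim [[-0.0721 -0.1148  0.0433]
 [-0.0031 -0.0147  0.0547]]
```

View pics/w5.png

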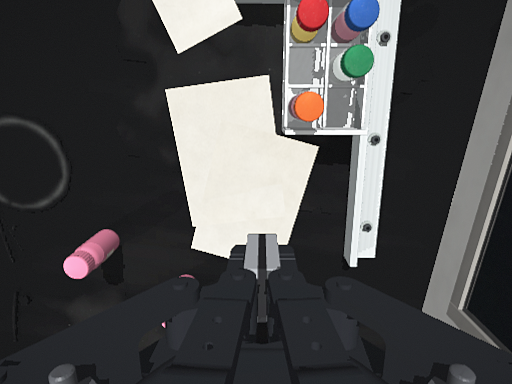

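The rack is in the corner with the vials in place and the pink vials still standing. I'll turn back, reopen to the two-finger setting and give a final square-up nudge on the long side.

```bash
R='see rows'; python3 -m handwheel '[{"travel":[0,0,0],"twist":[0,0,1]},{"travel":[0,0,0],"twist":[0,0,1]},{"travel":[0,0,0],"twist":[0,0,1]},{"travel":[0,0,0],"twist":[0,0,1]},{"travel":[0,0,0],"twist":[0,0,1]}]' 120 >/dev/null
python3 -m handwheel '[{"travel":[0,0,0],"twist":[0,0,1]},{"travel":[0,0,0],"twist":[0,0,1]},{"travel":[0,0,0],"twist":[0,0,1]},{"travel":[0,0,0],"twist":[0,0,1]},{"travel":[0,0,0],"twist":[0,0,1]}]' >/dev/null
python3 -m handwheel '[{"travel":[0,0,0],"twist":[0,0,1]},{"travel":[0,0,0],"twist":[0,0,1]},{"travel":[0,0,0],"twist":[0,0,1]},{"travel":[0,0,0],"twist":[0,0,1]},{"travel":[0,0,0],"twist":[0,0,1]}]' >/dev/null
python3 -m handwheel '[{"travel":[0,0,0],"twist":[0,0,1]},{"travel":[0,0,0],"twist":[0,0,1]},{"travel":[0,0,0],"twist":[0,0,1]},{"travel":[-0.5,-1,0],"twist":[0,0,0]},{"travel":[-0.4,-1,0],"twist":[0,0,0]}]'
python3 - <<'E'
from h import *
to(-.115,-.068,.13)
E
```

```text
time: 18.52
tcp_pos: [0.5766, 0.0174, 0.1987]
tcp_rot: [-0.0, 0.998, 0.055, -0.001]
wrist_force: [0.3, 0.8, 0.1]
grip_width: 0.0451
grip_force: 0.0
t 18.52 fence -0.1282 -0.0786 z 0.1987 head-TH -0.0002 tilt [-0.002  0.   ] shares [ 0.33 -0.26  1.72] w 0.0451 F [0.3 0.8 0.1]
```

```bash
python3 -m handwheel '[{"travel":[0,0,0.5],"twist":[0,0,0]},{"travel":[0,0,0.5],"twist":[0,0,0]},{"travel":[0,0,0.5],"twist":[0,0,0]},{"travel":[0,0,0],"twist":[0,0,0]},{"travel":[0,0,0],"twist":[0,0,0]}]' >/dev/null
python3 - <<'E'
from h import *
to(-.110,-.065,.017)
p,d=arm.capture("wrist");C=cloud(cam("wrist"),d);cv2.imwrite("pics/w6.png",p[:,:,::-1]);np.savez("w6",p=p,d=d)
F=np.stack([(C[...,:2]-O)@EX,(C[...,:2]-O)@EY,C[...,2]],-1);np.save("F6",F)
r=(F[...,2]>.043)&(F[...,2]<.055)&(F[...,0]>-.1)&(F[...,0]<.01)&(d>0)
print("rim",np.percentile(F[r],[1,99],axis=0).round(4), cv2.minAreaRect(F[r][:,:2].astype(np.float32)))
w=(F[...,2]>.022)&(F[...,2]<.032)&(d>0)&(F[...,0]>-.002)&(F[...,0]<.015)
print("backwall",np.percentile(F[w][:,0],[2,50,98]).round(4))
w=(F[...,2]>.022)&(F[...,2]<.032)&(d>0)&(F[...,1]>-.004)&(F[...,1]<.015)
print("sidewall",np.percentile(F[w][:,1],[2,50,98]).round(4))
E
```

```text
t 19.15 fence -0.1271 -0.0793 z 0.1403 head-TH 0.0006 tilt [-0.  0.] shares [ 0.43 -0.36  3.08] w 0.045 F [-0.6  0.3 -0.2]
rim [[-0.07   -0.1153  0.0433]
 [ 0.0015  0.0021  0.0548]] ((-0.03417530655860901, -0.05646711587905884), (0.07354568690061569, 0.11836516857147217), 0.03152026608586311)
backwall [0.0021 0.0066 0.0103]
sidewall [-0.002   0.0042  0.0102]
```

View pics/w6.png

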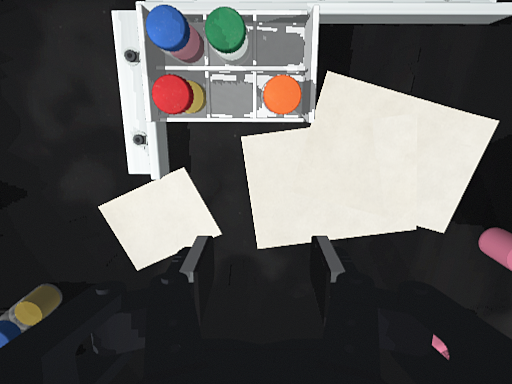

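The rack is in the corner. Its rim measures 73.5 × 118.4 mm, square to the fence within 0.001 rad, with both gaps about 0 mm. All four vials are seated and the arm is clear, so no extra nudge is needed.

```bash
python3 -c "
from workcell import arm
print(arm.finish_job())"
```

```text
the job is handed in; nothing more can be done
None
```

I pushed the rack home into the fence corner and handed the job in at about 19 s: my last camera measurement had it flush on both walls and square within 0.001 rad, with all four vials standing in their places. The arm worked clear of the bystanders, though I did not re-measure them, and the hand-in returned no verdict.

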